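# Stand the sighting mark up and switch on the field coil

### The job

Get the desk ready for a compass reading: with gentle pushes on its ball head, not gripping it, tip the brass sighting mark that leans on the compass case upright onto its marble plate. Back away and check that it stands there by itself for a good second without rocking, and only then throw the chrome toggle on the cream test box all the way over to its other side to switch the field coil on. The mark must not fall over, and the compass, its case and the dish stay where they are.

Things in the scene. Friction and masses are not known exactly. Their poses are not given: they have to be found in the camera images.
- mark: Loose brass sighting mark, 162 mm tall, 0.22 to 0.35 kg: square foot 34 x 34 x 16 mm, stem 8 mm thick, 24 mm ball head. Origin: middle of the foot's underside, z up the stem. It leans 40 deg along its +x: foot edge at x = +17 mm on the plate, stem on the case's top edge. A push under 2 N at the ball tips it about that edge. Within 19 deg of upright it falls upright; if fast it topples across.
- mark_ball (a point): Centre of the mark's ball head (24 mm in diameter), on its z axis, 150 mm from the underside of its foot. At the start it overhangs the case, about 132 mm above the desk.
- plate: Fixed square marble slab, 100 x 100 mm, 6 mm thick. Origin: centre of its underside, on the desk. Its +x points to the case: the mark leans along the plate's +x. Tipped up about its foot edge, the mark stands within a few mm of the plate's middle.
- case: Closed wooden compass case, loose, 0.9 kg, 110 mm (x) by 130 mm (y), 70 mm high, origin at the centre of its underside. The mark leans on the middle of its top edge on the -x side, beside the plate.
- test_box: Fixed cream enamel test box, 110 mm (x) by 150 mm (y), 75 mm high, origin at the centre of its underside. On its flat top: the toggle at x = -20, y = 0 mm; a round meter, a pilot lamp and two terminals, up to 15 mm high, at x = 4 to 46 mm. An upright copper coil 95 mm high stands behind it at x = 63 to 87 mm.
- toggle (a joint): Chrome bat toggle on the test box, turning in the box's x-z plane about a line along y 80 mm above the desk. 0 = off, leaning 20 deg (0.35 rad) to the box's -x; 0.7 = on, leaning 20 deg to +x. Stiff: it stays wherever it is left, with stops at both ends; about 2 N at the bat's end moves it.
- toggle_tip (a point): Point on the axis of the toggle's bat, 32 mm from its pivot and 2 mm short of its round end; the bat is 9 mm thick there. Off, it is about 110 mm above the desk.
- compass: Bystander: opened lensatic compass, loose, clear plastic, 78 x 58 mm, its cover upright to 74 mm high at its +x end, towards the mark; thumb loop to 64 mm behind its middle. Origin: centre of its underside. It lies about 160 mm from the plate's middle, on the side away from the case.
- dish: Bystander: loose white porcelain dish, 104 mm across, 22 mm high, two small brass wheels lying in it; origin at the centre of its underside.
There are look-alikes about, which are no part of the job. Of the things that look like the case, take the one that is farthest to the robot's left at the start.

How it is judged:
By the outcome, as a careful person would: the job done as asked, in the order asked, and still so for the second after the job is handed in, with the robot touching nothing.
It also fails if it takes over 58 s, if anything falls off the work surface, if the arm or the gripper's body presses on something with over 40 N, if the wrist force passes 120 N, or if a joint passes its speed limit or range.

### The arm

A 6-joint arm with a two-finger parallel gripper is mounted at the origin on the work surface. World frame = base frame: x ahead of the robot, y to its left, z up, the work surface at z = 0. Lengths are in m, angles in rad, forces in N, time in s.
With the tool pointing down it reaches from about 0.225 to 0.725 m from the base axis. Payload 3.1 kg.
Tool frame: the origin (TCP) lies on the centre line of the jaws, within the pads' length; the fingertips stand 17 mm ahead of it and the grasp point (between the pads) lies 2 mm behind it; z points along the fingers, x is the direction in which the jaws open and shut, and the axes are right-handed (so a half turn about z gives the same grasp; the last joint's range is limited). The gripper opens to 85 mm and grips with 20 to 120 N. Pads are 22 mm wide; open, the fingers measure 114 mm over their backs; the gripper's body (76 mm by 85 mm) begins 54 mm behind the grasp point. The pads swing forward as they close: fully open they stand 13 mm farther back than shut.
Start: joints at [-1.358, 0.048, 0.099, 1.622, 0, 1.443], TCP at [0.175, -0.495, 0.248] pointing down, gripper open.
Joint ranges: [-2.91, 2.91], [-0.99, 1.94], [-1.21, 1.42], [-2.12, 2.29], [-1.49, 1.47], [-3.14, 3.14]. Speed limits (rad/s): [2.79, 2.79, 3.14, 3.14, 3.14, 3.14].

### API

Orientations are given as a 3x3 rotation matrix whose columns are the frame's x, y, z axes.
In Python, from workcell import robot, viewer, workorder gives the robot as it stands.
- The arm moves only by the tool jog_arm, never from a script. Its argument "motion" is a list of rows, each a list of 3 entries, a list of its own where there are three numbers: the shift along the tool's x, y, z in units of 0.03 m (1.0 is 0.03 m), then the turn about the tool's z in units of 0.12 rad (1.0 is 0.12 rad), then the gripper's target within -1 to 1 (fully open at 1, half-way at 0, shut at -1). A call has 1 to 8 rows; each row shifts and turns the commanded pose from where the row before left it, along the tool's axes as they then stand; what a row does not reach is not made up. A row lasts 1/12 s, in which the tool goes at most 41.7 mm and 7.16 degrees, less where a joint would pass 70% of its speed; a pose out of reach is approached as far as the arm can. A call with a number of a shift or a turn outside -1 to 1 is refused whole. A call with a gripper value outside its range is refused whole. The fingers move at their own pace and stop on an object; the grip force is fixed at half the most. Time passes only in rows, so rows that do not move let the fingers close. It gives the time, the measured TCP pose, the force and the opening at its end, in the units of the state.
- robot.get_state(): the state, without advancing time (a new reading comes with each control period).
- viewer.camera(name): name is "side" or "top" or "wrist"; returns a dict with "img" (400x640x3 uint8, blue, green, red), "z_map" (400x640 float32, m along the optical axis (not along the pixel's ray), 0 where there is no reading), "fx", "fy", "cx", "cy" (pixels), "rvec" (rotation vector, rad) and "tvec" (3), from world to camera coordinates, as OpenCV has them; the wrist camera has in their place "hand_eye" (4x4, takes a point from camera to tool coordinates, whose origin is the TCP and whose axes are the tool frame's). Camera axes: x right, y down, z forward; pixel columns grow to the right and rows downward; lengths in m; the calibration is good to about 2 mm. A picture is of the moment at which its call begins: read the wrist's pose just before it.
- workorder.close_job(): hands the job in, once; it reports no verdict.
The state is a dict: "t": time; "joint_pos": joint angles; "joint_velocities": joint speeds; "tau": joint torques, N m; "tool_pos": TCP position; "tool_rot": TCP orientation; "contact_force": force on the tool from outside, world axes, zero at the start; "ft_torque": the same for the moment, N m; "opening": opening from 0.0 (shut) to 1.0 (fully open).
Only numpy, scipy, OpenCV 4.12 (cv2) and the standard library are available. Lean on these libraries where they do the work, as an engineer would, in place of code of your own. Each camera call takes 0.05 s, during which the arm holds its last target. There are 200 camera calls.

## Working session

There is one attempt and no reset: what is moved stays moved. The work goes in short steps, Python scripts to look and compute and a tool call to move; the robot and the scene stay as the last step left them, time stands still between calls to the robot, and variables do not carry over. Pictures are saved under pics/ and viewed, about 8 in all and at most 12, crops included, and the job is handed in when it is done.

Besides the shell and the picture viewer there is one more tool, called after "Request:" as name(argument=value, ...) on one line, values as JSON. jog_arm: Moves the arm, as the interface text tells. Shifts and turns lie within -1 to 1; 1 stands for 0.03 m of shift or 0.12 rad of turn. Its arguments: {"type":"object","properties":{"motion":{"type":"array","items":{"type":"array"}}},"required":["motion"]}

```bash
mkdir -p pics; ls
cat > h.py <<'E'
import numpy as np, cv2
from workcell import robot, viewer, workorder
def world(c,u,v,s=None):
    "world points of pixels from depth"
    z=c["z_map"][v,u]; p=np.stack([(u-c["cx"])*z/c["fx"],(v-c["cy"])*z/c["fy"],z],-1)
    if "hand_eye" in c:
        p=p@c["hand_eye"][:3,:3].T+c["hand_eye"][:3,3]
        return p@np.array(s["tool_rot"]).T+np.array(s["tool_pos"])
    R=cv2.Rodrigues(np.array(c["rvec"],float))[0]
    return (p-np.ravel(c["tvec"]))@R
def ray(c,u,v,h):
    "pixel ray on plane z=h (fixed cameras)"
    R=cv2.Rodrigues(np.array(c["rvec"],float))[0]; o=-R.T@np.ravel(c["tvec"])
    d=R.T@np.array([(u-c["cx"])/c["fx"],(v-c["cy"])/c["fy"],1]); return o+d*(h-o[2])/d[2]
E
python3 - <<'E'
from h import *
s=robot.get_state();print(s)
for n in("top","side"):
    c=viewer.camera(n); cv2.imwrite(f"pics/{n}0.png",c["img"]); np.save(f"pics/{n}0.npy",c,allow_pickle=True)
    R=cv2.Rodrigues(np.array(c["rvec"],float))[0];print(n,-R.T@np.ravel(c["tvec"]),R.tolist(),c["fx"])
E
```

```text
pics
{'t': 0.0, 'joint_pos': array([-1.35780371e+00,  4.87698519e-02,  9.75536584e-02,  1.62201068e+00,
       -2.27116927e-05,  1.44300518e+00]), 'joint_velocities': array([-2.79158332e-04,  1.76754207e-03, -9.15115181e-05,  1.53835474e-03,
        2.62121534e-04, -7.69370577e-04]), 'tau': array([ 3.53596479e-04, -3.38786101e+01,  3.20013213e+01,  2.02120130e-02,
       -1.15506718e-04,  6.97773828e-06]), 'tool_pos': array([ 0.17532876, -0.49423171,  0.24708505]), 'tool_rot': array([[ 3.34225258e-01, -9.42493071e-01, -5.35981604e-04],
       [-9.42490133e-01, -3.34225564e-01,  2.37082198e-03],
       [-2.41362205e-03, -2.87231215e-04, -9.99997046e-01]]), 'contact_force': array([-0.19239861,  0.65116331,  0.519906  ]), 'ft_torque': array([-0.00611211, -0.05492239,  0.03186704]), 'opening': 0.999625701333397}
top [ 0.36214337 -0.12583707  1.13819131] [[0.005320840665813065, -0.9997812502775464, -0.02022721552947586], [-0.9859971449196171, -0.00187382166103367, -0.16675166866555413], [0.16667728958971328, 0.020831235821464747, -0.9857914286243198]] 402.0053245178463
side [0.42698175 0.55998679 0.91161592] [[-0.9930518027839683, -0.1172191234987175, 0.010382392484532162], [-0.09628602192995629, 0.7586394033400251, -0.6443564678660366], [0.06765440834427891, -0.6408790313203289, -0.7646547902455738]] 396.82611018056656
```

View pics/top0.png

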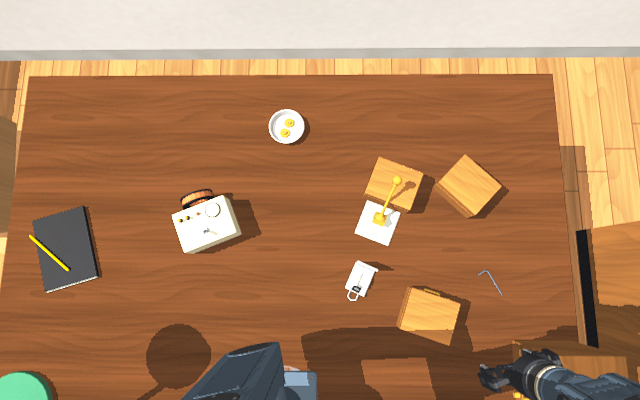

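View pics/side0.png

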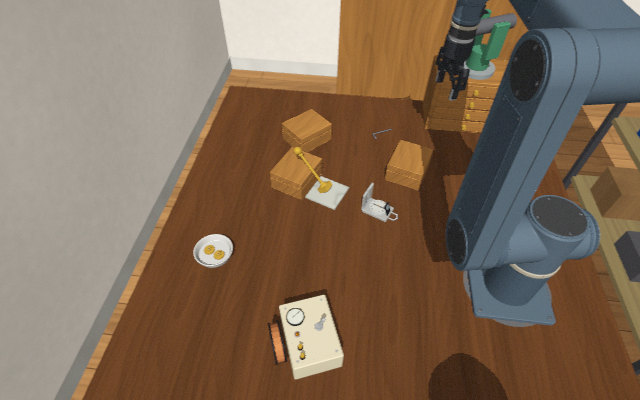

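Top view, boxes like the case: (395,183), with the mark leaning on it; (470,185); (430,313). The robot's left is image left, so (395,183) is the farthest left. It also adjoins the plate at (378,222), so it is the case. The test box is at (207,222), the compass at (360,280) and the dish at (287,126). Next I'll measure, and confirm with an enlarged crop.

Run:
```python
from h import *
V,U=np.mgrid[0:400,0:640]
cs={n:np.load(f"pics/{n}0.npy",allow_pickle=True).item() for n in("top","side")}
def rect(n,m,W,lab):
    m=m.astype(np.uint8); k,l,st,_=cv2.connectedComponentsWithStats(m)
    i=1+np.argmax(st[1:,4]); P=W[l==i]
    r=cv2.minAreaRect(P[:,:2].astype(np.float32)*1000)
    print(n,lab,len(P),"med z",np.median(P[:,2]).round(4),"rect mm",np.round(r[0],1),np.round(r[1],1),round(r[2],1)); return P
for n,c in cs.items():
    W=world(c,U,V); hsv=cv2.cvtColor(c["img"],cv2.COLOR_BGR2HSV); S,Vv,H=hsv[...,1],hsv[...,2],hsv[...,0]
    near=lambda x,y,r:(np.hypot(W[...,0]-x,W[...,1]-y)<r)
    # coarse centres from the top view
    if n=="top":
        pl=ray(c,378,222,.006);ca=ray(c,395,185,.07);tb=ray(c,207,222,.075);cp=ray(c,362,280,.02);print("coarse",pl,ca,tb,cp)
    rect(n,near(*pl[:2],.085)&(S<60)&(Vv>150)&(W[...,2]<.015),W,"plate")
    rect(n,near(*ca[:2],.11)&(abs(W[...,2]-.07)<.008),W,"case")
    rect(n,near(*tb[:2],.12)&(abs(W[...,2]-.075)<.006),W,"box")
    ym=(H>18)&(H<35)&(S>150)&(Vv>120)
    b=near(*ca[:2],.15)&ym&(W[...,2]>.115)
    P=W[b];print(n,"ball px",np.median(U[b]),np.median(V[b]),"pts",len(P),P.mean(0),P.max(0))
    f=near(*pl[:2],.1)&ym&(W[...,2]<.04)&(W[...,2]>.01); print("foot",W[f].mean(0))
    t=near(*tb[:2],.06)&(W[...,2]>.095); print("toggle",t.sum(),W[t].mean(0),W[t][np.argmax(W[t][:,2])], "px",U[t].mean(),V[t].mean())
    rect(n,near(*cp[:2],.09)&(W[...,2]>.005)&(W[...,2]<.09),W,"compass")
t=cs["top"]["img"]; a=cv2.resize(t[140:340,330:530],(400,400),interpolation=3);b=cv2.resize(t[180:260,165:245],(400,400),interpolation=3)
cv2.imwrite("pics/crop1.png",np.hstack([a,b]))
```

```text
coarse [ 0.49700685 -0.26698365  0.006     ] [ 0.59017281 -0.30674948  0.07      ] [0.48745557 0.19793913 0.075     ] [ 0.33615307 -0.21874411  0.02      ]
top plate 1113 med z 0.0055 rect mm [ 496.1 -265.4] [103.7 104.3] 68.4
top case 1804 med z 0.0695 rect mm [ 588.9 -300.8] [129.9 125.9] 68.4
top box 2135 med z 0.0752 rect mm [483.6 208.3] [110.6 150.7] 22.3
top ball px 396.0 181.0 pts 76 [ 0.58651434 -0.29835614  0.13536968] [ 0.60012197 -0.28927805  0.14393024]
foot [ 0.50252887 -0.26741164  0.03377585]
toggle 12 [0.45673342 0.19607898 0.10774247] [0.45710283 0.19535892 0.11298635] px 203.33333333333334 232.33333333333334
top compass 657 med z 0.019 rect mm [ 335.5 -210.8] [58.2 88.2] 65.9
side plate 683 med z 0.0045 rect mm [ 495.5 -266.4] [112.  101.3] 67.9
side case 1052 med z 0.0686 rect mm [ 592.8 -300.7] [134.9 126.4] 69.0
side box 3175 med z 0.0748 rect mm [485.1 210. ] [109.8 151. ] 22.1
side ball px 298.0 151.0 pts 60 [ 0.58807783 -0.2946452   0.13211814] [ 0.60231033 -0.28753264  0.14213715]
foot [ 0.50380355 -0.25911434  0.03092169]
toggle 23 [0.45880868 0.19960747 0.1067569 ] [0.4571233  0.19528397 0.11162265] px 321.95652173913044 319.7826086956522
side compass 564 med z 0.0193 rect mm [ 337.3 -208.4] [61.4 90.4] 65.2
```

View pics/crop1.png

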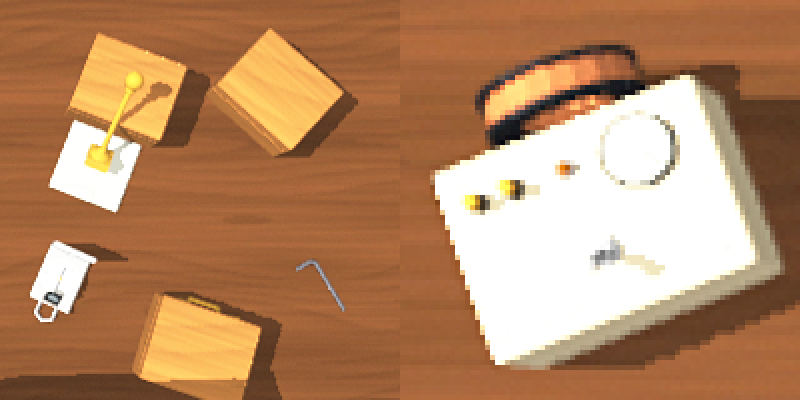

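The crop confirms it: the mark leans on the upper-left box (ball at crop 133,80, foot at 98,158), and the other two boxes have no mark. In the crop, the toggle at (605,252) leans away from the coil. Now I'll triangulate the ball and toggle and plan the approach.

```bash
cat >> h.py <<'E'
def tri(cs,px):
    A=np.zeros((3,3));b=np.zeros(3)
    for c,(u,v) in zip(cs,px):
        o=ray(c,u,v,1.0);d=ray(c,u,v,0.)-o;d/=np.linalg.norm(d);M=np.eye(3)-np.outer(d,d);A+=M;b+=M@o
    return np.linalg.solve(A,b)
def ballpx(c,lo,hi,ctr,r):
    V,U=np.mgrid[0:400,0:640];W=world(c,U,V);h=cv2.cvtColor(c["img"],cv2.COLOR_BGR2HSV)
    m=(h[...,0]>18)&(h[...,0]<35)&(h[...,1]>130)&(h[...,2]>100)&(W[...,2]>lo)&(W[...,2]<hi)&(np.hypot(W[...,0]-ctr[0],W[...,1]-ctr[1])<r)
    (u,v),R=cv2.minEnclosingCircle(np.argwhere(m)[:,::-1].astype(np.float32)); return (u,v),R
P=np.array([.930,-.368,0]);Q=np.array([.368,.930,0])
def jog(target,s=None,yaw=None):
    "units in tool axes to target"
    s=s or robot.get_state();R=np.array(s["tool_rot"]);d=R.T@(np.array(target)-s["tool_pos"])/.03
    y=np.arctan2(R[1,0],R[0,0]);print("jog total",d.round(2),"turn",None if yaw is None else round(-(((yaw-y)+np.pi)%(2*np.pi)-np.pi)/.12,2))
E
python3 - <<'E'
from h import *
cs=[np.load(f"pics/{n}0.npy",allow_pickle=True).item() for n in("top","side")]
px=[ballpx(c,.118,.2,(.587,-.297),.04) for c in cs];print(px)
b=tri(cs,[p[0] for p in px]);print("ball",b,"edge",b-.0834*P,"along p/q rel plate",(b-[.496,-.266,0])@P,(b-[.496,-.266,0])@Q)
jog([b[0],b[1],.22],yaw=-.377)
E
```

```text
[((396.5, 181.5), 5.700977325439453), ((297.19232177734375, 151.1923065185547), 4.731015205383301)]
ball [ 0.5891522  -0.30166626  0.12453529] edge [ 0.5115902  -0.27097506  0.12453529] along p/q rel plate 0.09975672721829935 0.0011103828310565019
jog total [ -1.44 -15.15   0.91] turn -7.11
```

Request:
jog_arm(motion=[[[0,-1,0],0,0.2],[[-0.2,-1,0],0,0.2],[[-0.2,-1,0],0,0.2],[[-0.2,-1,0],0,0.2],[[-0.2,-1,0],0,0.2],[[-0.2,-1,0],0,0.2],[[-0.2,-1,0],0,0.2],[[-0.2,-1,0],0,0.2]])

```text
t: 0.77
tool_pos: [0.3886, -0.3738, 0.2477]
tool_rot: [[0.334, -0.942, -0.001], [-0.942, -0.334, 0.001], [-0.001, 0.0, -1.0]]
contact_force: [-1.2, -0.5, -0.8]
opening: 0.6
```

Request:
jog_arm(motion=[[[0,-0.5,0],-1,0.2],[[0,0,0],-1,0.2],[[0,0,0],-1,0.2],[[0,0,0],-1,0.2],[[0,0,0],-1,0.2],[[0,0,0],-1,0.2],[[0,0,0],-1,0.2],[[0,0,0],-0.1,0.2]])

```text
t: 1.43
tool_pos: [0.4016, -0.3697, 0.2476]
tool_rot: [[0.93, -0.367, -0.001], [-0.367, -0.93, 0.001], [-0.001, -0.001, -1.0]]
contact_force: [0.5, -0.6, 0.7]
opening: 0.597
```

Run:
```python
from h import *
s=robot.get_state();print(s["t"],s["tool_pos"],s["tool_rot"].round(3).tolist(),s["opening"],s["joint_pos"].round(2),s["contact_force"])
jog([.589,-.302,.2],s,-.377)
```

```text
1.4333 [ 0.40157914 -0.36973484  0.24757867] [[0.93, -0.367, -0.001], [-0.367, -0.93, 0.001], [-0.001, -0.001, -1.0]] 0.5973244784607707 [-0.87  0.1   0.16  1.63 -0.    1.08] [ 0.49278735 -0.58707598  0.65010958]
jog total [ 4.99 -4.39  1.58] turn 0.01
```

Request:
jog_arm(motion=[[[0.8,-0.7,0],0,0.2],[[0.8,-0.7,0],0,0.2],[[0.8,-0.7,0],0,0.2],[[0.8,-0.7,0],0,0.2],[[0.8,-0.7,0],0,0.2],[[0.8,-0.7,0],0,0.2],[[0.19,-0.19,0.5],0,0.2],[[0,0,0.5],0,0.2]])

```text
t: 2.1
tool_pos: [0.5925, -0.3014, 0.2176]
tool_rot: [[0.93, -0.369, 0.002], [-0.369, -0.93, -0.0], [0.002, -0.001, -1.0]]
contact_force: [0.4, -0.3, -1.1]
opening: 0.6
```

Run:
```python
from h import *
s=robot.get_state();print(s["t"],s["tool_pos"])
c=viewer.camera("wrist");cv2.imwrite("pics/w1.png",c["img"]);print(c["hand_eye"].round(3).tolist())
V,U=np.mgrid[0:400,0:640];W=world(c,U,V,s)
h=cv2.cvtColor(c["img"],cv2.COLOR_BGR2HSV)
m=(h[...,0]>18)&(h[...,0]<35)&(h[...,1]>130)&(W[...,2]>.125)&(W[...,2]<.16)
print(m.sum(),W[m].mean(0),W[m].max(0),"rel",(W[m].mean(0)-s["tool_pos"])@np.array([P,Q]).T)
d=c["z_map"];n=(d>0)&(W[...,2]>.165);print("fingers lowest",np.percentile(W[n][:,2],[0,1,5]) if n.any() else None)
```

```text
2.1 [ 0.59253514 -0.30143678  0.21757157]
[[1.0, 0.001, 0.0, 0.001], [-0.001, 0.965, 0.261, -0.067], [0.0, -0.261, 0.965, -0.126], [0.0, 0.0, 0.0, 1.0]]
304 [ 0.59146872 -0.29844883  0.13816583] [ 0.60141347 -0.28959492  0.14431372] rel [-0.00209134  0.00238635]
fingers lowest [0.20391823 0.21589197 0.2399343 ]
```

View pics/w1.png

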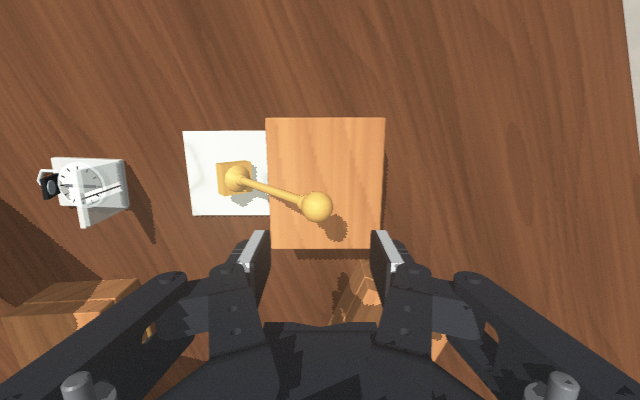

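Wrist view: the ball at (317,207) lies centred between the jaws at columns 255 and 385, with the stem running to the foot at (235,178). Its top is at z 0.144, as expected. I'll lower the open jaws around the ball without touching it.

Request:
jog_arm(motion=[[[-0.05,0,0.5],0,0.2],[[0,0,0.5],0,0.2],[[0,0,0.5],0,0.2],[[0,0,0.5],0,0.2],[[0,0,0.5],0,0.2],[[0,0,0.3],0,0.2],[[0,0,0],0,0.1],[[0,0,0],0,0]])

```text
t: 2.82
tool_pos: [0.5875, -0.3022, 0.1338]
tool_rot: [[0.929, -0.37, -0.001], [-0.37, -0.929, 0.001], [-0.002, -0.0, -1.0]]
contact_force: [0.1, -0.0, 0.2]
opening: 0.502
```

Request:
jog_arm(motion=[[[-0.06,0,0],0,0],[[-0.06,0,0],0,0],[[-0.06,0,0],0,0],[[-0.06,0,0],0,0],[[-0.06,0,-0.02],0,0],[[-0.06,0,-0.03],0,0],[[-0.06,0,-0.03],0,0],[[-0.06,0,-0.03],0,0]])

```text
t: 3.48
tool_pos: [0.5749, -0.2971, 0.1383]
tool_rot: [[0.929, -0.369, 0.001], [-0.369, -0.929, -0.001], [0.001, 0.0, -1.0]]
contact_force: [0.8, -1.0, 1.5]
opening: 0.503
```

```bash
cat >> h.py <<'E'
def check(name=None):
    s=robot.get_state();V,U=np.mgrid[0:400,0:640];c=viewer.camera("wrist");W=world(c,U,V,s)
    h=cv2.cvtColor(c["img"],cv2.COLOR_BGR2HSV)
    m=(h[...,0]>18)&(h[...,0]<35)&(h[...,1]>130)&(W[...,2]>.105)&(W[...,2]<.175)
    k,l,st,_=cv2.connectedComponentsWithStats(m.astype(np.uint8));m=l==1+np.argmax(st[1:,4])
    top=W[m][:,2].max();b=m&(W[...,2]>top-.020);w=W[b];e=np.array([.5116,-.271,0])
    mid=(w[:,:2].max(0)+w[:,:2].min(0))/2;mid=np.median(w,0)
    sb=(mid-e)@P;print("t",round(s["t"],2),"ball mid p",sb.round(4),"q",((mid-e)@Q).round(4),"top",top.round(4),"tool p,q",((s["tool_pos"]-e)@P).round(4),((s["tool_pos"]-e)@Q).round(4),s["tool_pos"].round(4),"F",s["contact_force"].round(2),"lean~",np.degrees(np.arcsin(np.clip(sb/.151,-1,1))+np.arctan(17/150)).round(1))
    if name: cv2.imwrite(f"pics/{name}.png",c["img"])
E
python3 -c "from h import *;check()"
```

```text
t 3.48 ball mid p 0.0781 q 0.0055 top 0.1489 tool p,q 0.0685 -0.001 [ 0.5749 -0.2971  0.1383] F [ 0.75 -1.02  1.54] lean~ 37.6
```

Request:
jog_arm(motion=[[[-0.08,0,-0.035],0,0],[[-0.08,0,-0.035],0,0],[[-0.08,0,-0.035],0,0],[[-0.08,0,-0.035],0,0],[[-0.08,0,-0.035],0,0],[[-0.08,0,-0.035],0,0],[[-0.08,0,-0.03],0,0],[[-0.08,0,-0.03],0,0]])

```text
t: 4.2
tool_pos: [0.5565, -0.2897, 0.1457]
tool_rot: [[0.929, -0.369, -0.0], [-0.369, -0.929, 0.0], [-0.0, -0.0, -1.0]]
contact_force: [0.6, -0.2, 0.7]
opening: 0.502
```

```bash
python3 -c "from h import *;check()"
```

```text
t 4.2 ball mid p 0.0583 q 0.0056 top 0.159 tool p,q 0.0486 -0.0009 [ 0.5565 -0.2897  0.1457] F [ 0.64 -0.23  0.74] lean~ 29.2
```

Request:
jog_arm(motion=[[[-0.08,0,-0.03],0,0],[[-0.08,0,-0.03],0,0],[[-0.08,0,-0.03],0,0],[[-0.08,0,-0.03],0,0],[[-0.07,0,-0.02],0,0],[[-0.06,0,-0.02],0,0],[[-0.05,0,-0.02],0,0],[[-0.05,0,-0.02],0,0]])

```text
t: 4.92
tool_pos: [0.5413, -0.2837, 0.1517]
tool_rot: [[0.929, -0.369, -0.0], [-0.369, -0.929, 0.0], [-0.0, -0.0, -1.0]]
contact_force: [0.2, 0.2, -0.3]
opening: 0.5
```

```bash
python3 -c "from h import *;check('w2')"
```

```text
t 4.92 ball mid p 0.0417 q 0.0055 top 0.1653 tool p,q 0.0323 -0.0009 [ 0.5413 -0.2837  0.1517] F [ 0.24  0.21 -0.31] lean~ 22.5
```

View pics/w2.png

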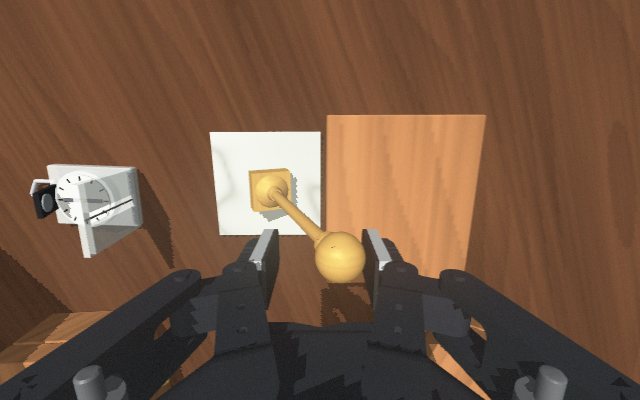

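The ball at (340,257) rests on the right pad only, lean is about 22°, and the foot is still on the plate. I'll pass the balance point slowly, with the other pad about 18 mm ahead as a stop.

Request:
jog_arm(motion=[[[-0.04,0,-0.02],0,0],[[-0.04,0,-0.01],0,0],[[-0.04,0,-0.01],0,0],[[-0.04,0,-0.01],0,0],[[-0.04,0,-0.01],0,0],[[-0.04,0,-0.01],0,0],[[-0.04,0,-0.01],0,0],[[-0.04,0,-0.01],0,0]])

```text
t: 5.63
tool_pos: [0.5325, -0.2802, 0.1544]
tool_rot: [[0.929, -0.369, -0.0], [-0.369, -0.929, 0.0], [-0.0, -0.0, -1.0]]
contact_force: [0.7, -0.4, 0.2]
opening: 0.498
```

```bash
python3 -c "from h import *;check()"
```

```text
t 5.63 ball mid p 0.0322 q 0.0057 top 0.1669 tool p,q 0.0228 -0.0009 [ 0.5325 -0.2802  0.1544] F [ 0.72 -0.45  0.17] lean~ 18.8
```

Request:
jog_arm(motion=[[[-0.03,0,0],0,0],[[-0.03,0,0],0,0],[[-0.03,0,0],0,0],[[-0.03,0,0],0,0],[[-0.03,0,0],0,0],[[-0.03,0,0],0,0],[[-0.03,0,0],0,0],[[-0.03,0,0],0,0]])

```text
t: 6.35
tool_pos: [0.5257, -0.2775, 0.1544]
tool_rot: [[0.929, -0.369, -0.0], [-0.369, -0.929, 0.0], [-0.0, -0.0, -1.0]]
contact_force: [-3.4, 0.0, 0.0]
opening: 0.498
```

```bash
python3 -c "from h import *;check()"
```

```text
t 6.35 ball mid p 0.0073 q 0.0055 top 0.1707 tool p,q 0.0156 -0.0009 [ 0.5257 -0.2775  0.1544] F [-3.4   0.02  0.02] lean~ 9.3
```

It fell away from the pusher and the far pad caught it at 9°. I'll lower it upright slowly on that pad.

Request:
jog_arm(motion=[[[-0.05,0,0],0,0],[[-0.05,0,0],0,0],[[-0.05,0,0],0,0],[[-0.05,0,0],0,0],[[-0.05,0,0],0,0],[[-0.05,0,0],0,0],[[-0.05,0,0],0,0],[[-0.05,0,0],0,0]])

```text
t: 7.07
tool_pos: [0.5146, -0.2731, 0.1544]
tool_rot: [[0.929, -0.369, -0.0], [-0.369, -0.929, -0.0], [-0.0, 0.0, -1.0]]
contact_force: [0.2, -0.3, -0.1]
opening: 0.501
```

Request:
jog_arm(motion=[[[-0.05,0,0],0,0],[[-0.05,0,0],0,0],[[-0.05,0,0],0,0],[[-0.05,0,0],0,0],[[-0.05,0,0],0,0],[[-0.05,0,0],0,0],[[-0.05,0,0],0,0],[[-0.05,0,0],0,0]])

```text
t: 7.73
tool_pos: [0.5035, -0.2687, 0.1544]
tool_rot: [[0.929, -0.369, 0.0], [-0.369, -0.929, -0.0], [0.0, 0.0, -1.0]]
contact_force: [-0.2, -0.1, 0.6]
opening: 0.504
```

```bash
python3 -c "from h import *;check()"
```

```text
t 7.73 ball mid p -0.017 q 0.0055 top 0.17 tool p,q -0.0084 -0.0008 [ 0.5035 -0.2687  0.1544] F [-0.22 -0.09  0.63] lean~ 0.0
```

Request:
jog_arm(motion=[[[-0.07,0,0],0,0],[[-0.07,0,0],0,0],[[-0.07,0,0],0,0],[[-0.07,0,0],0,0.1],[[0,0,0],0,0.3],[[0,0,0],0,0.3],[[0,0,-0.2],0,0.3],[[0,0,-0.3],0,0.3]])

```text
t: 8.45
tool_pos: [0.4952, -0.2652, 0.1688]
tool_rot: [[0.929, -0.369, -0.002], [-0.369, -0.929, 0.001], [-0.002, -0.001, -1.0]]
contact_force: [-0.9, -0.8, -0.0]
opening: 0.65
```

Request:
jog_arm(motion=[[[0,0,-0.4],0,0.3],[[0,0,-0.6],0,0.3],[[0,0,-0.6],0,0.3],[[0,0,-0.6],0,0.3],[[0,0,-0.4],0,0.3],[[0,0,0],0,-0.3],[[0,0,0],0,-1],[[0,0,0],0,-1]])

```text
t: 9.12
tool_pos: [0.4958, -0.2656, 0.2473]
tool_rot: [[0.929, -0.369, -0.0], [-0.369, -0.929, 0.0], [-0.0, -0.0, -1.0]]
contact_force: [-0.3, -0.4, -0.5]
opening: 0.227
```

```bash
python3 -c "
from h import *;check('w3')
for n in('top','side'):
    c=viewer.camera(n);cv2.imwrite(f'pics/{n}1.png',c['img'])
    np.save(f'pics/{n}1.npy',c,allow_pickle=True)
"
```

```text
t 9.12 ball mid p -0.0169 q -0.0021 top 0.1684 tool p,q -0.0166 -0.0008 [ 0.4958 -0.2656  0.2473] F [-0.25 -0.45 -0.45] lean~ 0.0
```

Request:
jog_arm(motion=[[[0,0,0],0,-1],[[0,0,0],0,-1],[[0,0,0],0,-1],[[0,0,0],0,-1],[[0,0,0],0,-1],[[0,0,0],0,-1],[[0,0,0],0,-1],[[0,0,0],0,-1]])

```text
t: 9.93
tool_pos: [0.4958, -0.2656, 0.2475]
tool_rot: [[0.929, -0.369, 0.0], [-0.369, -0.929, -0.0], [0.0, 0.0, -1.0]]
contact_force: [0.4, 0.6, -0.8]
opening: 0.006
```

Request:
jog_arm(motion=[[[0,0,0],0,-1],[[0,0,0],0,-1],[[0,0,0],0,-1],[[0,0,0],0,-1],[[0,0,0],0,-1],[[0,0,0],0,-1],[[0,0,0],0,-1],[[0,0,0],0,-1]])

```text
t: 10.6
tool_pos: [0.4958, -0.2656, 0.2474]
tool_rot: [[0.929, -0.369, -0.0], [-0.369, -0.929, 0.0], [-0.0, -0.0, -1.0]]
contact_force: [-1.0, -0.1, 0.1]
opening: 0.002
```

```bash
python3 -c "
from h import *;check('w4')
a=cv2.imread('pics/w3.png');b=cv2.imread('pics/w4.png');print('diff px>40 between looks',(cv2.absdiff(a,b).max(2)>40).sum())
c=viewer.camera('side');cv2.imwrite('pics/side2.png',c['img'][80:300,180:500].repeat(2,0).repeat(2,1))
s=robot.get_state();print(s['joint_pos'].round(2),s['opening'])
"
```

```text
t 10.6 ball mid p -0.0192 q -0.0031 top 0.1696 tool p,q -0.0167 -0.0008 [ 0.4958 -0.2656  0.2474] F [-1.01 -0.13  0.13] lean~ -0.8
diff px>40 between looks 14095
[-0.61  0.15  0.2   1.63 -0.    1.34] 0.0010881110968720365
```

View pics/side2.png

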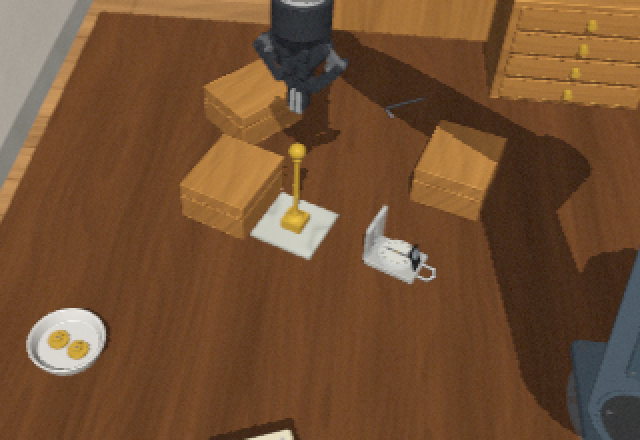

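The mark stands upright (ball 297,151 over foot 295,220) on its plate. Case, compass and dish look unmoved. I'll compare the side frames 1.5 s apart for rocking, then plan the toggle approach.

Run:
```python
from h import *
a=np.load("pics/side1.npy",allow_pickle=True).item()["img"];c=viewer.camera("side")
d=cv2.absdiff(a,c["img"]).max(2)[145:200,300:360];print("mark region max/mean diff",d.max(),d.mean(),(d>40).sum())
c0=np.load("pics/side0.npy",allow_pickle=True).item()["img"]
for n,(v0,v1,u0,u1) in dict(dish=(230,272,188,240),compass=(183,224,358,402),case=(170,198,268,295)).items(): 
    q=cv2.absdiff(c0,c["img"]).max(2)[v0:v1,u0:u1];print(n,q.mean(),(q>40).sum())
jog([.415,.181,.247],yaw=np.radians(22.2))
```

```text
mark region max/mean diff 43 3.693939393939394 3
dish 3.2847985347985347 0
compass 3.4617516629711753 0
case 3.7023809523809526 0
jog total [-8.000e+00 -1.284e+01  1.000e-02] turn -6.38
```

The mark has not moved over 1.5 s (noise only), and the bystanders match the start images. Moving to the toggle.

Request:
jog_arm(motion=[[[-0.3,-0.6,0],0,-1],[[-0.6,-1,0],0,-1],[[-0.6,-1,0],0,-1],[[-0.6,-1,0],0,-1],[[-0.6,-1,0],0,-1],[[-0.6,-1,0],0,-1],[[-0.6,-1,0],0,-1],[[-0.6,-1,0],0,-1]])

```text
t: 11.42
tool_pos: [0.454, -0.0024, 0.2476]
tool_rot: [[0.929, -0.369, 0.001], [-0.369, -0.929, 0.0], [0.001, -0.0, -1.0]]
contact_force: [0.1, 0.2, 0.3]
opening: -0.001
```

Request:
jog_arm(motion=[[[-0.7,-1,0],0,-1],[[-0.7,-1,0],0,-1],[[-0.7,-1,0],0,-1],[[-0.7,-1,0],0,-1],[[-0.7,-1,0],0,-1],[[0,-0.2,0],-1,-1],[[0,0,0],-1,-1],[[0,0,0],-1,-1]])

```text
t: 12.08
tool_pos: [0.4141, 0.181, 0.2475]
tool_rot: [[1.0, -0.009, 0.0], [-0.009, -1.0, -0.0], [0.0, 0.0, -1.0]]
contact_force: [-0.5, 0.8, 0.5]
opening: -0.001
```

Request:
jog_arm(motion=[[[0,0,0],-1,-1],[[0,0,0],-1,-1],[[0,0,0],-1,-1],[[0,0,0],-0.4,-1],[[0,0,0],0,-1]])

```text
t: 12.5
tool_pos: [0.4145, 0.1799, 0.2475]
tool_rot: [[0.925, 0.381, 0.0], [0.381, -0.925, 0.0], [0.0, 0.0, -1.0]]
contact_force: [0.1, -0.7, -0.6]
opening: 0.004
```

Run:
```python
from h import *
s=robot.get_state();print(s["t"],s["tool_pos"],s["tool_rot"].round(3).tolist(),s["joint_pos"].round(2))
jog([.415,.181,.177],s,np.radians(22.2))
c=viewer.camera("wrist");V,U=np.mgrid[0:400,0:640];W=world(c,U,V,s)
X=np.array([.926,.378,0]);Y=np.array([-.378,.926,0]);pv=np.array([.4658,.2016,.08])
m=(W[...,2]>.093)&(W[...,2]<.125)&(abs((W-pv)@X)<.03)&(abs((W-pv)@Y)<.03)
w=W[m]-pv;print("toggle px",m.sum(),"x",(w@X).min(),(w@X).max(),"y",(w@Y).min(),(w@Y).max(),"z",W[m][:,2].max())
f=(c["z_map"]>0)&(W[...,2]>.2)&(W[...,2]<.255);T=(W[f]-s["tool_pos"])@s["tool_rot"];lo=T[:,2]>.005
print("fingers tool frame x",np.percentile(T[lo][:,0],[1,99]),"y",np.percentile(T[lo][:,1],[1,99]),"z max",T[:,2].max())
b=(abs(W[...,2]-.075)<.005)&(np.hypot(*(W-[.484,.209,0])[...,:2].transpose(2,0,1))<.12);r=cv2.minAreaRect(W[b][:,:2].astype(np.float32)*1000);print(r)
cv2.imwrite("pics/w5.png",c["img"])
```

```text
12.5 [0.41446795 0.17985708 0.24753759] [[0.925, 0.381, 0.0], [0.381, -0.925, 0.0], [0.0, 0.0, -1.0]] [ 0.26 -0.14 -0.09  1.63 -0.    1.44]
jog total [ 0.03 -0.03  2.35] turn 0.03
toggle px 95 x -0.01338420330870051 -0.0009199291898428551 y -0.004437218185213231 0.003205401361887675 z 0.11415372639461385
fingers tool frame x [-0.01078799  0.01392787] y [-0.0113486  -0.00646106] z max 0.014253332805689307
((500.3368225097656, 214.80447387695312), (142.8129119873047, 149.0480194091797), 22.11894989013672)
```

View pics/w5.png

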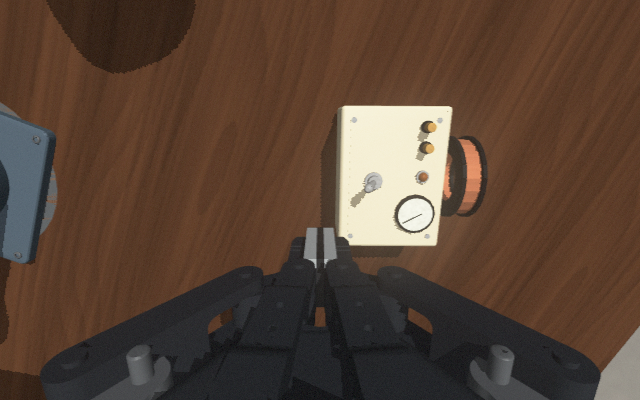

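The toggle at (370,183) leans away from the coil (off). The fingers at (320,240) are shut and lined up in y to about 1 mm. I'll descend on its -x side, tips at about 99 mm.

Request:
jog_arm(motion=[[[0,0,0.8],0,-1],[[0,0,0.8],0,-1],[[0,0,0.8],0,-1],[[0,0,0.8],0,-1],[[0,0,0.7],0,-1],[[0,0,0.48],0,-1],[[0.2,0,0],0,-1],[[0.2,0,0],0,-1]])

```text
t: 13.22
tool_pos: [0.4252, 0.1843, 0.1153]
tool_rot: [[0.925, 0.379, -0.002], [0.379, -0.925, -0.0], [-0.002, -0.0, -1.0]]
contact_force: [0.7, -0.5, 0.3]
opening: -0.001
```

Request:
jog_arm(motion=[[[0.1,0,0],0,-1],[[0.1,0,0],0,-1],[[0.1,0,0],0,-1],[[0.1,0,0],0,-1],[[0.1,0,0],0,-1],[[0.1,0,0],0,-1],[[0.1,0,0],0,-1],[[0.1,0,0],0,-1]])

```text
t: 13.88
tool_pos: [0.4478, 0.1934, 0.1178]
tool_rot: [[0.925, 0.38, 0.0], [0.38, -0.925, -0.0], [0.0, 0.0, -1.0]]
contact_force: [-3.1, -1.5, 6.0]
opening: -0.003
```

Request:
jog_arm(motion=[[[0.07,0,0],0,-1],[[0.07,0,0],0,-1],[[0.07,0,0],0,-1],[[0,0,0],0,-1]])

```text
t: 14.22
tool_pos: [0.4539, 0.196, 0.116]
tool_rot: [[0.925, 0.38, 0.0], [0.38, -0.925, 0.0], [0.0, 0.0, -1.0]]
contact_force: [-0.4, -0.1, 1.0]
opening: 0.001
```

```bash
cat > tg.py <<'E'
from h import *
s=robot.get_state();X=np.array([.926,.378,0]);Y=np.array([-.378,.926,0]);pv=np.array([.4658,.2016,.08])
print(s["t"],"tool rel pivot x",(s["tool_pos"]-pv)@X,"F",s["contact_force"].round(1))
V,U=np.mgrid[0:400,0:640]
for n in("wrist","side","top"):
    c=viewer.camera(n);W=world(c,U,V,s);h=cv2.cvtColor(c["img"],cv2.COLOR_BGR2HSV)
    x,y=(W-pv)@X,(W-pv)@Y
    m=(W[...,2]>.098)&(W[...,2]<.12)&(abs(x)<.025)&(abs(y)<.008)
    if m.any(): print(n,m.sum(),"x range",x[m].min().round(4),x[m].max().round(4),"top",W[m][:,2].max().round(4),"mean x",x[m].mean().round(4))
E
python3 tg.py
```

```text
14.2167 tool rel pivot x -0.01310275813493642 F [-0.4 -0.1  1. ]
wrist 576 x range -0.0249 0.0097 top 0.12 mean x -0.0036
side 35 x range -0.0235 0.0101 top 0.1197 mean x -0.0019
top 4 x range -0.0236 0.0034 top 0.1161 mean x -0.015
```

Request:
jog_arm(motion=[[[0.05,0,0],0,-1],[[0.05,0,0],0,-1],[[0,0,0],0,-1],[[0,0,0],0,-1]])

```text
t: 14.7
tool_pos: [0.456, 0.197, 0.1155]
tool_rot: [[0.925, 0.38, -0.001], [0.38, -0.925, -0.0], [-0.001, -0.0, -1.0]]
contact_force: [-2.1, -0.3, -0.6]
opening: -0.002
```

Request:
jog_arm(motion=[[[0.05,0,0],0,-1],[[0.05,0,0],0,-1],[[0,0,0],0,-1],[[0,0,0],0,-1]])

```text
t: 15.03
tool_pos: [0.459, 0.1982, 0.1158]
tool_rot: [[0.925, 0.38, -0.001], [0.38, -0.925, -0.0], [-0.001, -0.0, -1.0]]
contact_force: [-1.1, -1.7, -1.1]
opening: -0.003
```

```bash
python3 tg.py
```

```text
15.0333 tool rel pivot x -0.007569389828005096 F [-1.1 -1.7 -1.1]
wrist 562 x range -0.0196 0.0155 top 0.12 mean x 0.0011
side 39 x range -0.0187 0.0146 top 0.119 mean x 0.0023
top 7 x range -0.0205 0.0049 top 0.1175 mean x -0.0143
```

Request:
jog_arm(motion=[[[0.05,0,0],0,-1],[[0.03,0,0],0,-1],[[0,0,0],0,-1],[[0,0,0],0,-1]])

```text
t: 15.52
tool_pos: [0.4595, 0.1984, 0.1158]
tool_rot: [[0.925, 0.38, -0.004], [0.38, -0.925, -0.002], [-0.005, 0.0, -1.0]]
contact_force: [-6.5, -2.9, 2.6]
opening: 0.0
```

```bash
python3 tg.py
```

```text
15.5167 tool rel pivot x -0.007068114760436039 F [-6.5 -2.9  2.6]
wrist 532 x range -0.0191 0.0154 top 0.12 mean x 0.0013
side 38 x range -0.019 0.0149 top 0.1194 mean x 0.0021
top 7 x range -0.0208 0.0053 top 0.119 mean x -0.0142
```

Force rose to 7 N and the bat stopped moving, so it is at its stop. Backing off and rising for the final check.

Request:
jog_arm(motion=[[[-0.3,0,0],0,-1],[[-0.6,0,0],0,-1],[[-0.6,0,0],0,-1],[[-0.2,0,-0.6],0,-1],[[0,0,-0.8],0,-1],[[0,0,-0.8],0,-1],[[0,0,-0.8],0,-1],[[0,0,-0.8],0,-1]])

```text
t: 16.33
tool_pos: [0.4149, 0.18, 0.2319]
tool_rot: [[0.925, 0.38, 0.004], [0.38, -0.925, 0.001], [0.004, 0.0, -1.0]]
contact_force: [-0.4, 0.2, 0.2]
opening: 0.0
```

Run:
```python
exec(open("tg.py").read())
c=viewer.camera("wrist");w=cv2.resize(c["img"][90:260,320:500],(400,378))
c=viewer.camera("side");i=c["img"];t=cv2.resize(i[110:260,190:410],(400,273))
c0=np.load("pics/side0.npy",allow_pickle=True).item()["img"]
for n,(v0,v1,u0,u1) in dict(dish=(230,272,188,240),compass=(183,224,358,402),case=(170,198,268,295)).items(): 
    q=cv2.absdiff(c0,i).max(2)[v0:v1,u0:u1];print(n,q.mean(),(q>40).sum())
a=np.load("pics/side1.npy",allow_pickle=True).item()["img"];print("mark",(cv2.absdiff(a,i).max(2)[145:200,300:360]>40).sum())
o=np.zeros((378,800,3),np.uint8);o[:,:400]=w;o[:273,400:]=t;cv2.imwrite("pics/fin.png",o)
```

```text
16.3333 tool rel pivot x -0.055319591833532494 F [-0.4  0.2  0.2]
wrist 138 x range 0.0034 0.0154 top 0.1138 mean x 0.0086
side 20 x range 0.0052 0.0148 top 0.1142 mean x 0.0103
top 17 x range 0.0024 0.0124 top 0.1132 mean x 0.007
dish 9.515567765567766 0
compass 59.240022172949004 1318
case 9.644179894179894 0
mark 1708
```

View pics/fin.png

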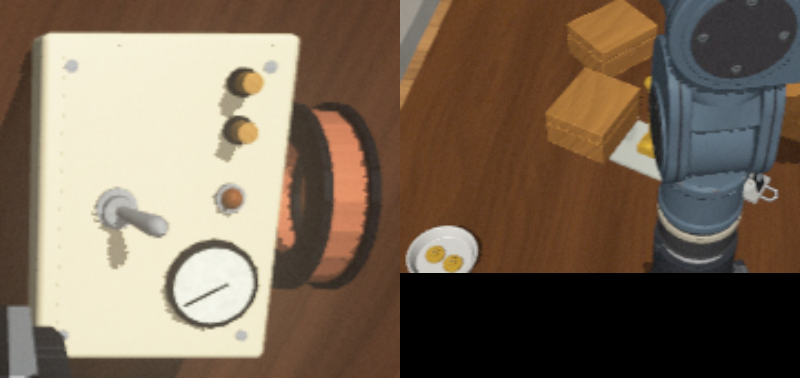

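The toggle now leans to the coil side (base 117,210 → end 155,226). The arm hides the mark in the side view, so the compass and mark differences there mean nothing. I'll check those from the top camera.

Run:
```python
from h import *
c=viewer.camera("top");V,U=np.mgrid[0:400,0:640];W=world(c,U,V);h=cv2.cvtColor(c["img"],cv2.COLOR_BGR2HSV)
m=(h[...,0]>18)&(h[...,0]<35)&(h[...,1]>130)&(W[...,2]>.14)&(W[...,2]<.18)&(np.hypot(W[...,0]-.496,W[...,1]+.266)<.05)
print("ball pts",m.sum(),W[m].mean(0) if m.any() else None,W[m].max(0) if m.any() else None)
c0=np.load("pics/top0.npy",allow_pickle=True).item()
for n,(v0,v1,u0,u1) in dict(compass=(258,304,340,382),dish=(105,148,265,310),case=(155,178,365,390)).items():
    q=cv2.absdiff(c0["img"],c["img"]).max(2)[v0:v1,u0:u1];print(n,q.mean(),(q>40).sum())
V0=W;b=(abs(W[...,2]-.07)<.008)&(np.hypot(W[...,0]-.59,W[...,1]+.305)<.11)
print("case",cv2.minAreaRect(W[b][:,:2].astype(np.float32)*1000))
```

```text
ball pts 65 [ 0.49415296 -0.26258098  0.16419297] [ 0.50582628 -0.25293677  0.17029525]
compass 12.428571428571429 329
dish 1.2930232558139534 0
case 1.8504347826086958 0
case ((569.8444213867188, -293.43115234375), (130.36993408203125, 168.53150939941406), 68.42660522460938)
```

Run:
```python
from h import *
V,U=np.mgrid[0:400,0:640]
for c in (np.load("pics/top0.npy",allow_pickle=True).item(),viewer.camera("top")):
    W=world(c,U,V);m=(np.hypot(W[...,0]-.336,W[...,1]+.219)<.09)&(W[...,2]>.005)&(W[...,2]<.09)
    print("compass",m.sum(),cv2.minAreaRect(W[m][:,:2].astype(np.float32)*1000))
    m=(np.hypot(W[...,0]-.59,W[...,1]+.305)<.075)&(abs(W[...,2]-.07)<.006);print("case",m.sum(),np.median(W[m],0))
    cv2.imwrite("pics/cmp.png",cv2.resize(c["img"][150:310,330:490],(480,480)))
```

```text
compass 689 ((348.0362243652344, -224.58639526367188), (123.72813415527344, 139.02174377441406), 84.62095642089844)
case 1714 [ 0.59338368 -0.30447985  0.06955501]
compass 672 ((342.2525634765625, -211.53823852539062), (105.25883483886719, 170.02867126464844), 37.34945297241211)
case 1833 [ 0.59330483 -0.30450467  0.06956968]
```

View pics/cmp.png

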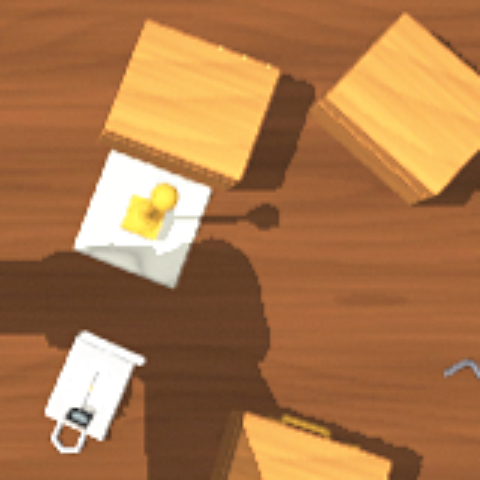

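The mark is upright on its plate (foot 145,215, ball 165,197). The compass is at the same place (95,385), and its difference came from the arm's shadow. Handing in.

```bash
python3 -c "from h import *;print(workorder.close_job())"
```

```text
the job is handed in; nothing more can be done
None
```

The mark now stands upright on its marble plate and the toggle is switched on; I handed the job in at about 17 s of the 58 s allowed.

- **Mark:** I pushed the ball with one pad of the half-open gripper. The other pad stayed 18 mm ahead as a stop, and the two never gripped the ball. Past the balance point the mark fell ahead of the pusher. The far pad caught it at about 9°, and I let it down slowly on that pad.
- **Standing check:** After I backed away, side pictures about 1.5 s apart showed no movement. The final top view shows the mark still upright, with the top of its ball at 0.170 m.
- **Toggle:** Only after that check did I push the toggle over with the fingers shut, until it met its stop at about 7 N. With the arm clear, it leans to the coil side, its tip about 10 mm past the pivot (11 mm expected).
- **Case and dish:** Both match the starting pictures, and the case's measured position changed by less than 0.1 mm.
- **Checks that disagreed:** The compass picture comparison differed (329 pixels), and its outline fit was unreliable because stray points got in. The enlarged view shows the arm's shadow next to the compass and the compass in its place. The last side view of the mark and compass was blocked by the arm, so I checked both from above.

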